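# Hang the roasting drum in its V-bearings and snap the keeper strap over its shaft

## Robot

A 6-joint arm with a two-finger parallel gripper is mounted at the origin on the work surface. World frame = base frame: x ahead of the robot, y to its left, z up, the work surface at z = 0. Lengths are in m, angles in rad, forces in N, time in s.
With the tool pointing down it reaches from about 0.35 to 0.8 m from the base axis. Payload 7.3 kg.
Tool frame: the origin (TCP) lies on the centre line of the jaws, within the pads' length; the fingertips stand 25 mm ahead of it and the grasp point (between the pads) lies 6 mm ahead of it; z points along the fingers, y is the line along which they close (so a half turn about z gives the same grasp; the last joint's range is limited). The gripper opens to 85 mm and grips with 20 to 120 N. Pads are 22 mm wide; open, the fingers measure 114 mm over their backs; the gripper's body (76 mm by 85 mm) begins 54 mm behind the grasp point. The pads swing forward as they close: fully open they stand 13 mm farther back than shut.
Start: joints at [-1.272, 0.342, 1.524, -0, 1.275, -0.146], TCP at [0.226, -0.474, 0.224] pointing down, gripper open.
Joint ranges: [-2.53, 2.53], [-0.77, 2.02], [0.04, 2.7], [-1, 4.14], [0.28, 2.66], [-3.11, 3.11]. Speed limits (rad/s): [2.57, 2.57, 3.14, 3.14, 3.14, 3.14].

## Interface

Orientations are given as a 3x3 rotation matrix whose columns are the frame's x, y, z axes.
In Python, from rig import read_state, camera, sign_off gives the robot as it stands.
- The arm moves only by the tool drive_tool, never from a script. Its argument "plan" is one flat list of numbers, 4 for each row, row after row: the shift along the tool's x, y, z in units of 0.025 m (1.0 is 0.025 m), then the turn about the tool's z in units of 4 degrees (1.0 is 4 degrees). A call has 1 to 12 rows; each row shifts and turns the commanded pose from where the row before left it, along the tool's axes as they then stand; what a row does not reach is not made up. A row lasts 1/12 s, in which the tool goes at most 41.7 mm and 7.16 degrees, less where a joint would pass 70% of its speed; a pose out of reach is approached as far as the arm can. A call with a number of a shift or a turn outside -1 to 1 is refused whole. A call with a gripper value outside its range is refused whole. "hand" is the closure, from -1 (fully open) to 1 (shut), set as the call begins (left out, the last holds). The fingers move at their own pace and stop on an object; "force" is the grip in N (left out, the last holds). Time passes only in rows, so rows that do not move let the fingers close. It gives the time, the measured TCP pose, the force, the opening and the grip force at its end, in the units of the state.
- read_state(): the state, without advancing time (a new reading comes with each control period).
- camera(name): name is "scene" or "top" or "wrist"; returns a dict with "frame" (480x640x3 uint8, red, green, blue), "intrinsics" (3x3 intrinsics, pixels), "R" (3x3) and "t" (3): a world point X has camera coordinates R X + t; the wrist camera has in their place "hand_eye" (4x4, takes a point from camera to tool coordinates, whose origin is the TCP and whose axes are the flange's). Camera axes: x right, y down, z forward; pixel columns grow to the right and rows downward; lengths in m; the calibration is good to about 2 mm. The wrist camera is an equidistant fisheye: a pixel r from the principal point sees the ray r / f radians off the axis. A picture is of the moment at which its call begins: read the wrist's pose just before it. There is no depth.
- sign_off(): hands the job in; it is judged then, once.
The state is a dict: "time": time; "qpos": joint angles; "dq": joint speeds; "joint_efforts": joint torques, N m; "position": TCP position; "orientation": TCP orientation; "wrist_force": force on the tool from outside, world axes, zero at the start; "wrist_torque": the same for the moment, N m; "opening": finger opening in m; "finger_force": force on a finger pad.
Only numpy, scipy, OpenCV 4.12 (cv2) and the standard library are available. Lean on these libraries where they do the work, as an engineer would, in place of code of your own. Each camera call takes 0.05 s, during which the arm holds its last target. There are 200 camera calls.

## Task

Fit the coffee-roasting drum to the little brazier: lay its shaft in both V-bearings with the crank at the bearing that has the strap, and slide it along until the brass collar on its shaft bears firmly but gently against the brass horseshoe of that bearing. Then swing the steel strap over the shaft and press its red thumb block down until the spring catch snaps over it, so that the drum stays held when you let go. Handle it lightly, for the brackets are thin and bend easily, and leave the cups and the canister where they are.

Things in the scene. Friction and masses are not known exactly. Their poses are not given: they have to be found in the camera images.
- roaster: Cold brazier stand of dark sheet steel, fixed, 190 mm long (x), 130 mm wide; origin at the centre of its underside, z up. Bearing posts 16 mm thick at x = -86 and +86 mm; the shaft's axis comes to lie at y = 0, z = 105 mm. Open coal pan between, 132 x 100 mm, rim 50 mm high; fingers have room above it. Thin brackets: 30 N from the fingers, or 60 N from the drum (a drop of 3 to 4 mm), bends them.
- v_crank (a point): Where the shaft's axis will lie in the crank-end bearing (roaster x = +86 mm), which has the horseshoe, the strap (hinged on the +y side) and the spring catch (-y side). Axes as the roaster's. The seat is a 90-degree V of bright steel, open upward, 16 mm long, mouth about 34 mm wide, its tips 6 mm above this point.
- v_plain (a point): The same point in the plain V at the other end (roaster x = -86 mm).
- thrust: Brass horseshoe on the inner side of the crank-end bearing, fixed, open at the top so that the shaft drops in: 34 mm wide, reaching 16 mm below and 6 mm above the shaft's axis. Origin on that axis at its face, which looks to the roaster's -x and lies at roaster x = +68 mm. The collar must be pressed on this face with 3 N or more for a moment (some 6 N is right); it bends at 15 N.
- drum: Roasting drum, loose, 0.3 to 0.6 kg: dark perforated cylinder, 64 mm diameter, 110 mm long, on a 16 mm steel shaft from x = -107 to +108 mm. Origin on the axis at mid-drum, near the balance point; x runs along the shaft to the crank. It starts level in the two forks of a dark wooden stand on the tray, axis 78 mm above the table, crank hanging down; its sides are free for fingers.
- crank_shaft (a point): Point on the drum's axis, 85 mm from its middle. Between it and the drum sits a brass collar, 30 mm diameter, 7 mm thick, fixed by a grub screw: its crank-side face is somewhere from 63 to 72 mm from the drum's middle. Where differs each time and is not measured, so its meeting with the horseshoe must be felt; sliding in the Vs itself drags with about 2 to 6 N.
- crank_knob (a point): Centre of the outer end of the wooden crank knob, 152 mm along x from mid-drum and 41 mm below the axis. The crank arm is at x = 108 to 114 mm and hangs 47 mm down.
- stand: The drum's dark wooden stand, fixed on the tray; origin at the centre of its underside, x along the drum. Posts at x = -80 and +80 mm, forks 24 mm wide inside, fork tips 78 mm high, feet 90 mm wide.
- strap (a joint): Strap angle (rad): 0 = snapped in, level across the shaft, running from its hinge to the roaster's -y; grows as it swings up and back to +y; 1.57 upright, 2.3 end. Stiff hinge: it stays where left. At about 0.2 its tip rests on the catch's bead, not held; pressing the thumb block there takes some 10 N (at most 14 N) to snap past; it bottoms hard at -0.05 and springs back to 0 when let go.
- strap_hinge (a point): Point on the strap's hinge axis (parallel to the roaster's x), at mid-width of the strap: roaster x = 86, y = 27, z = 117 mm. The strap is steel, 16 mm wide, 3 mm thick, 64 mm long from hinge to rounded tip.
- thumb_top (a point): Middle of the top face of the strap's red plastic thumb block, 20 x 20 mm, 12 mm thick: 46 mm from the hinge along the strap and 13.5 mm off the hinge line at right angles, on the side away from the shaft (the top when closed; when open it faces outward, +y). Moves with the strap.
- bead (a point): Centre of the round bead, 10 mm diameter, 26 mm long, on top of the spring catch, an upright steel leaf that gives outward (-y): 68 mm from the strap's hinge, 7 mm above the hinge line. When the strap is pressed down, its tip pushes the bead aside and the bead snaps over it.
- shoe: Sprung brass shoe under the middle of the strap, 14 x 12 mm, 27 mm from the hinge; with the strap snapped in it presses on the shaft with about 4.5 N. Origin at its centre; it moves with the strap.
- cup_a: Small blue glazed cup, loose, 60 mm across, 50 mm high, on the tray; origin at the centre of its foot. Leave it alone.
- cup_b: Small green glazed cup, as cup_a. Leave it alone.
- cup_c: Small brown-red glazed cup, as cup_a. Leave it alone.
- canister: Red plastic canister with a twist cap, loose, 72 mm across, 103 mm high, on the tray; origin at the centre of its foot. Leave it alone.
Mind the look-alikes: they are no part of the job. There is more than one size of the roaster; the job needs the smaller.

How it is judged:
By the outcome, as a careful person would: the job done as asked, in the order asked, and still so for the second after the job is handed in, with the robot touching nothing.
It also fails if it takes over 69 s, if anything falls off the work surface, if the arm or the gripper's body presses on something with over 40 N, if the wrist force passes 120 N, or if a joint passes its speed limit or range.

## Working session

There is one attempt and no reset: what is moved stays moved. The work goes in short steps, Python scripts to look and compute and a tool call to move; the robot and the scene stay as the last step left them, time stands still between calls to the robot, and variables do not carry over. Pictures are saved under pics/ and viewed, at most 10 in all, crops included, and the job is handed in when it is done.

Besides the shell and the picture viewer there is one more tool, called after "Call:" in YAML: its name, and indented under it one key for each argument. drive_tool: Moves the arm, as the interface text tells. Its arguments: {"type":"object","properties":{"plan":{"type":"array"},"hand":{"type":"number"},"force":{"type":"number"}},"required":["plan"]}

```bash
mkdir -p pics
python3 - <<'E'
from rig import *
import cv2,numpy as np
s=read_state();print({k:np.round(v,3).tolist() for k,v in s.items()})
for n in ["scene","top"]:
    c=camera(n);cv2.imwrite(f"pics/{n}0.png",c["frame"][:,:,::-1]);np.savez(f"pics/{n}0.npz",**c);print(n,c["intrinsics"].tolist(),np.round(c["R"],3).tolist(),c["t"])
E
```

```text
{'time': 0.0, 'qpos': [-1.272, 0.343, 1.525, 0.0, 1.275, -0.146], 'dq': [0.001, 0.001, -0.0, 0.001, 0.002, 0.001], 'joint_efforts': [-0.0, -43.368, -24.601, -0.0, 0.008, -0.0], 'position': [0.226, -0.474, 0.223], 'orientation': [[0.903, 0.43, -0.0], [0.43, -0.903, 0.001], [0.0, -0.002, -1.0]], 'wrist_force': [0.999, 0.491, -0.094], 'wrist_torque': [-0.032, -0.03, 0.008], 'finger_force': 0.0, 'opening': 0.085}
scene [[457.03549017556605, 0.0, 317.5495379586891], [0.0, 457.03549017556605, 237.74664247554762], [0.0, 0.0, 1.0]] [[0.864, 0.504, 0.004], [0.299, -0.506, -0.809], [-0.406, 0.7, -0.588]] [-0.46464212 -0.07015545  1.20583215]
top [[623.6922051830826, 0.0, 323.752832229149], [0.0, 623.6922051830826, 229.09369974346487], [0.0, 0.0, 1.0]] [[-0.011, -1.0, -0.006], [-0.993, 0.012, -0.119], [0.119, 0.004, -0.993]] [-0.00773414  0.51084786  1.39892972]
```

View pics/scene0.png

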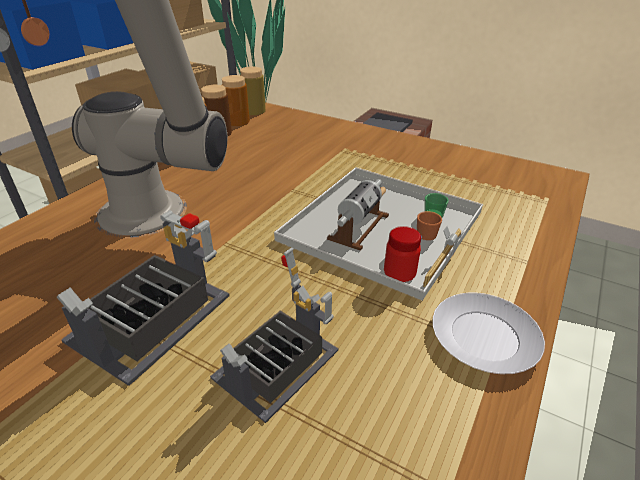

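View pics/top0.png

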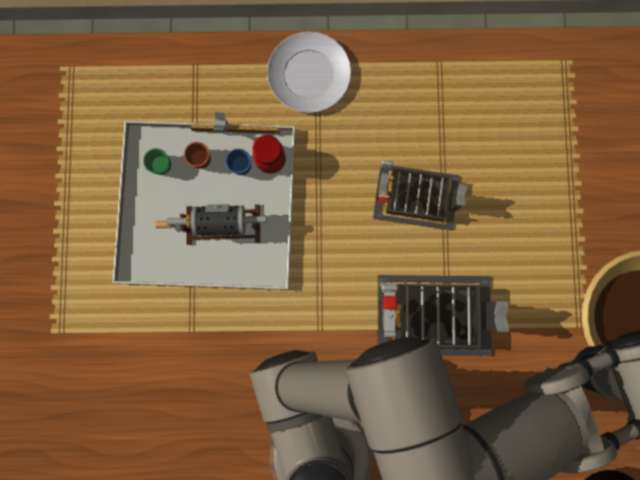

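The scene view shows the small brazier at (275,350) with its strap upright at (290,270), and the drum on the tray at (360,205). In the top view the small brazier is at (420,195), with its strap and red block at (383,199). The drum body is at (217,221), with its crank pointing left (+y).

```bash
cat > h.py <<'E'
import numpy as np,cv2
from rig import *
def ray(c,uv):
    K=c["intrinsics"];d=np.linalg.inv(K)@[uv[0],uv[1],1];R=c["R"];return -R.T@c["t"],R.T@d
def onz(c,uv,z):
    o,d=ray(c,uv);return o+d*(z-o[2])/d[2]
def wray(c,s,uv):
    K=c["intrinsics"];p=np.array([(uv[0]-K[0,2]),(uv[1]-K[1,2])]);r=np.hypot(*p);th=r/K[0,0]
    d=np.array([*(p/max(r,1e-9)*np.sin(th)),np.cos(th)]);H=c["hand_eye"];R=s["orientation"]
    return R@H[:3,3]+s["position"],R@H[:3,:3]@d
def wz(c,s,uv,z):
    o,d=wray(c,s,uv);return o+d*(z-o[2])/d[2]
def wproj(c,s,X):
    H=c["hand_eye"];p=s["orientation"].T@(np.array(X)-s["position"]);q=H[:3,:3].T@(p-H[:3,3])
    th=np.arctan2(np.hypot(q[0],q[1]),q[2]);n=q[:2]/np.hypot(q[0],q[1]);K=c["intrinsics"]
    return K[0,0]*th*n+K[:2,2]
def wshot(name):
    s=read_state();s={k:np.array(v) for k,v in s.items()};c=camera("wrist")
    cv2.imwrite(f"pics/{name}.png",c["frame"][:,:,::-1]);np.savez(f"pics/{name}.npz",**c,**{"s_"+k:v for k,v in s.items()});return c,s
def wload(name):
    z=np.load(f"pics/{name}.npz");return z,{k[2:]:z[k] for k in z.files if k.startswith("s_")}
E
python3 - <<'E'
from h import *
c=np.load("pics/top0.npz")
for n,uv,z in [("drumL",(192,221),.078),("drumR",(244,221),.078),("shaftR",(265,221),.078),("v_plain",(462,196),.105),("v_crank",(386,183),.105),("base corners",(375,218),0),("",(452,228),0),("bigposts",(500,315),.13),("canister",(267,152),.1),("cupB",(239,160),.05)]:
    print(n,onz(c,uv,z).round(3))
f=c["frame"]
a=cv2.resize(f[150:240,360:480],None,fx=5,fy=5,interpolation=cv2.INTER_CUBIC)
b=cv2.resize(f[195:250,145:275],None,fx=5,fy=5,interpolation=cv2.INTER_CUBIC)
o=np.zeros((a.shape[0]+0,0,3),np.uint8)
cv2.imwrite("pics/t.png",np.vstack([cv2.resize(a,(650,488))[:320+168],np.zeros((0,650,3),np.uint8)])[:,:,::-1])
E
```

```text
drumL [0.527 0.279 0.078]
drumR [0.525 0.163 0.078]
shaftR [0.525 0.116 0.078]
v_plain [ 0.571 -0.317  0.105]
v_crank [ 0.602 -0.152  0.105]
base corners [ 0.539 -0.134  0.   ]
 [ 0.513 -0.314  0.   ]
bigposts [ 0.313 -0.381  0.13 ]
canister [0.676 0.11  0.1  ]
cupB [0.67  0.179 0.05 ]
```

Call:
drive_tool:
  plan: [0,0,-0.35,-1,0,0,-0.35,-1,0,0,-0.35,-1,0,0,-0.35,-1,0,0,-0.35,-1,0,0,-0.35,-1,0,0,-0.35,-1,0,0,-0.35,-1,0,0,-0.35,-1,0,0,-0.35,-1,0,0,-0.35,-1,0,0,-0.35,-1]
  hand: -1
  force: 30

```text
time: 1.1
position: [0.2258, -0.4737, 0.3285]
orientation: [[0.281, 0.96, -0.0], [0.96, -0.281, 0.001], [0.001, -0.001, -1.0]]
wrist_force: [0.2, 0.5, 0.9]
opening: 0.0854
finger_force: 0.0
```

Call:
drive_tool:
  plan: [1,0.85,0,0,1,0.85,0,0,1,0.85,0,0,1,0.85,0,0,1,0.85,0,0,1,0.85,0,0,1,0.85,0,0,1,0.85,0,0,1,0.85,0,0,1,0.85,0,0,1,0.85,0,-0.7,0.5,0.5,0,-0.7]

```text
time: 2.1
position: [0.5456, -0.265, 0.3277]
orientation: [[0.185, 0.983, -0.0], [0.983, -0.185, 0.001], [0.001, -0.001, -1.0]]
wrist_force: [-0.3, -0.4, 0.2]
opening: 0.0857
finger_force: 0.0
```

Run:
```python
from h import *
c,s=wshot("w1");print(s["position"],s["orientation"].round(3).tolist(),c["intrinsics"].tolist(),c["hand_eye"].round(4).tolist())
for X in [(.587,-.235,.105),(.602,-.152,.105),(.571,-.317,.105)]:print(wproj(c,s,X))
```

```text
[ 0.5455791  -0.26496448  0.32765817] [[0.185, 0.983, -0.0], [0.983, -0.185, 0.001], [0.001, -0.001, -1.0]] [[371.64829954431775, 0.0, 316.26413724485565], [0.0, 371.64829954431775, 243.06749964613243], [0.0, 0.0, 1.0]] [[-0.0012, -0.9591, -0.2832, 0.0712], [1.0, -0.0014, 0.0004, 0.0005], [-0.0008, -0.2832, 0.9591, -0.1498], [0.0, 0.0, 0.0, 1.0]]
[350.7297428  170.76296951]
[350.65424874  87.25338393]
[348.6346619  250.30430313]
```

View pics/w1.png

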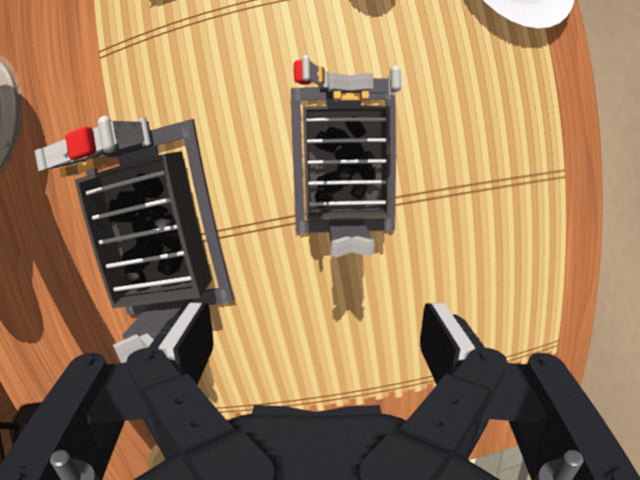

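The wrist view shows the small brazier upright in the picture: crank-end V at (350,82), plain V at (352,243), red block at (301,71), bead at (396,78).

Run:
```python
import cv2
f=cv2.imread("pics/w1.png")
a=cv2.resize(f[48:118,278:418],None,fx=5,fy=5,interpolation=cv2.INTER_CUBIC)
b=cv2.resize(f[210:258,278:418],None,fx=5,fy=5,interpolation=cv2.INTER_CUBIC)
cv2.imwrite("pics/w1c.png",cv2.vconcat([a,b]))
```

```text
(no output)
```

View pics/w1c.png

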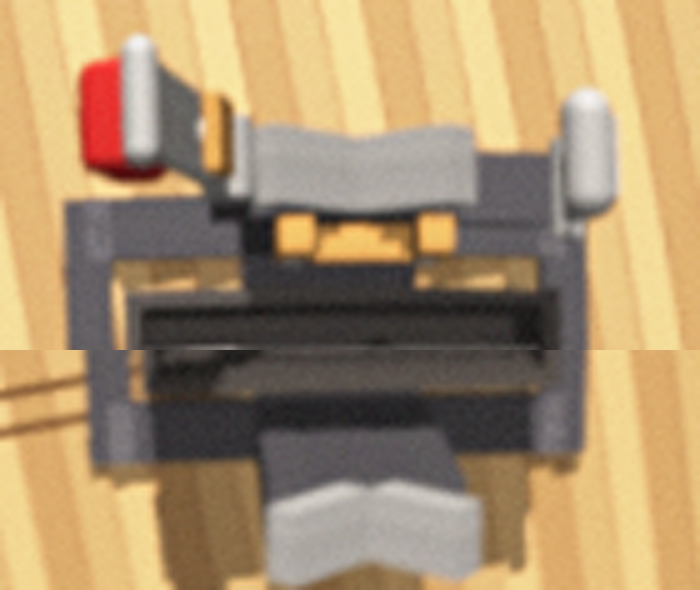

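Call:
drive_tool:
  plan: [1,0,0,-0.3,1,0,0,-0.3,1,0,0,-0.3,1,0,0,-0.3,1,0,0,-0.3,1,0,0,-0.3,1,0,0,-0.3,1,0,0,-0.3,1,-0.4,0,0,1,-0.4,0,0,1,-0.4,0,0,1,-0.4,0,0]

```text
time: 3.15
position: [0.5281, 0.0327, 0.328]
orientation: [[0.023, 1.0, -0.001], [1.0, -0.023, -0.0], [-0.0, -0.001, -1.0]]
wrist_force: [1.1, 1.0, -0.5]
opening: 0.0853
finger_force: 0.0
```

The crop shows the plain V tips at u=331.6 and 374, v≈248, and the crank V tips at u=328 and 373, v≈81.5. The horseshoe outer edges are at u=333 and 369.4, and the bead is at (396,78). The strap is open, with its tip at (306,68).

Run:
```python
from h import *
c,s=wload("w1")
f=lambda n,uv,z:(print(n,wz(c,s,uv,z).round(4)),wz(c,s,uv,z))[1]
p=f("plain tips",(352.8,247.9),.111);q=f("crank tips",(350.5,81.5),.111)
f("plain valley",(352,245.5),.0937);f("crank valley",(351,82.3),.0937)
f("shoe prongs",(351.2,94.6),.111)
b=f("bead",(396,78),.124)
f("base corners",(291.5,88.5),.004);f("",(394.8,302-210+0),.004);f("",(297,233.5),.004);f("",(394.3,231.5),.004)
print(np.degrees(np.arctan2(*(q-p)[[1,0]])),np.linalg.norm(q-p),((p+q)/2).round(4))
wshot("w2");
# strap geometry: tip angle
yaw=np.arctan2(*(q-p)[[1,0]]);X=np.array([np.cos(yaw),np.sin(yaw),0]);Y=np.array([-X[1],X[0],0])
o=(p+q)/2;o[2]=0;print("bead in roaster",(b-o)@X,(b-o)@Y)
for a in [1.4,1.6,1.8,2,2.2,2.3]:
    P=o+86*1e-3*X+Y*(.027-.064*np.cos(a))+np.array([0,0,.117+.064*np.sin(a)]);print(a,P.round(3),wproj(c,s,P).round(1))
```

```text
plain tips [ 0.5755 -0.3133  0.111 ]
crank tips [ 0.6022 -0.147   0.111 ]
plain valley [ 0.5758 -0.316   0.0937]
crank valley [ 0.6046 -0.1456  0.0937]
shoe prongs [ 0.6005 -0.16    0.111 ]
bead [ 0.6444 -0.1515  0.124 ]
base corners [ 0.5405 -0.1284  0.004 ]
 [ 0.6683 -0.1545  0.004 ]
 [ 0.5109 -0.3143  0.004 ]
 [ 0.6389 -0.3356  0.004 ]
80.8617241785033 0.16844520886137426 [ 0.5889 -0.2301  0.111 ]
bead in roaster 0.0864861987347898 -0.042346546825800316
1.4 [ 0.587 -0.143  0.18 ] [337.9  67. ]
1.6 [ 0.574 -0.141  0.181] [321.7  67. ]
1.8 [ 0.562 -0.139  0.179] [305.6  67.8]
2 [ 0.55  -0.137  0.175] [290.6  69.4]
2.2 [ 0.539 -0.135  0.169] [277.7  71.4]
2.3 [ 0.534 -0.134  0.165] [272.2  72.6]
```

View pics/w2.png

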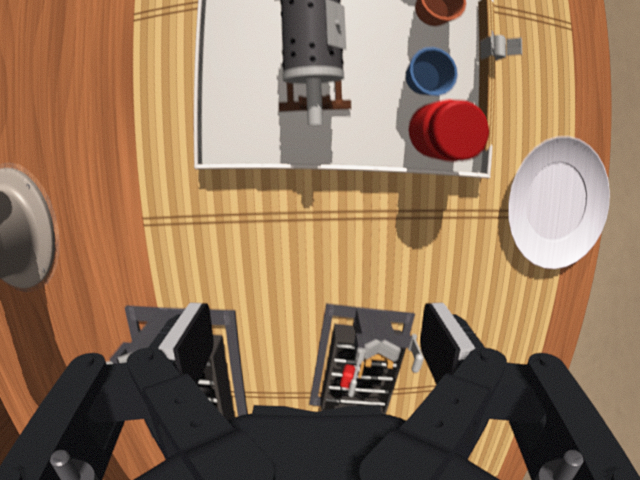

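The picture shows the drum at the top, with its axis at u≈314, its plain shaft end at (315,122) and the canister to the right. I'll move ahead to see it whole.

Call:
drive_tool:
  plan: [1,0,0,0,1,0,0,0,1,0,0,0,1,0,0,0,1,0,0,0,0.5,0,0,0,0,0,0,0]

```text
time: 3.78
position: [0.5318, 0.1711, 0.328]
orientation: [[0.02, 1.0, -0.001], [1.0, -0.02, 0.0], [0.0, -0.001, -1.0]]
wrist_force: [0.4, -0.2, -0.4]
opening: 0.0855
finger_force: 0.0
```

Run:
```python
from h import *
c,s=wshot("w3");print(s["position"])
cv2.imwrite("pics/w3c.png",cv2.resize(c["frame"][20:270,200:500,::-1],None,fx=2.4,fy=2.4,interpolation=cv2.INTER_CUBIC))
```

```text
[0.53183953 0.17112515 0.32796275]
```

View pics/w3c.png

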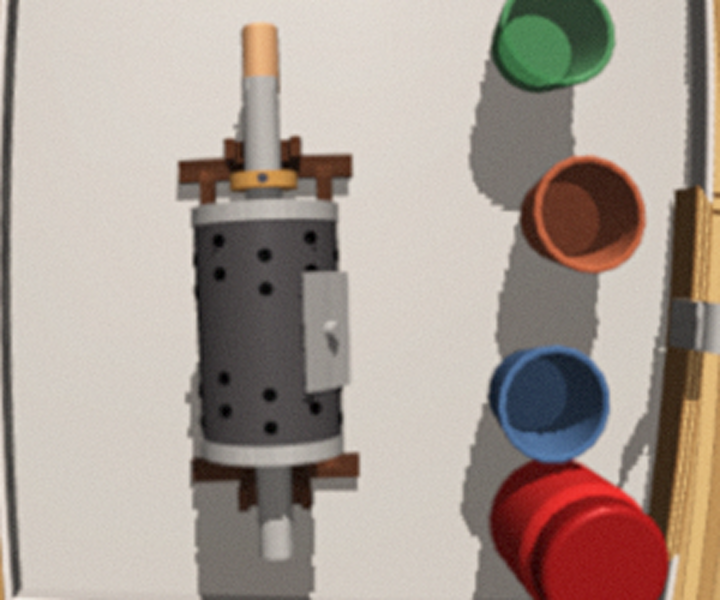

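The crop shows the drum body from (194–337, 203) to (204–343, 460). The brass collar is at (263,180), the plain shaft end at (277,557), and the door is on the right flank.

Run:
```python
from h import *
c,s=wload("w3")
g=lambda n,x,y,z:(print(n,wz(c,s,(200+x/2.4,20+y/2.4),z).round(4)),wz(c,s,(200+x/2.4,20+y/2.4),z))[1]
a=g("end-",277,540,.086);a=g("end- tip",277,557,.078);b=g("shaft near crank",261,110,.086);d1=g("drum top end",265.5,203,.078);d0=g("drum bot end",273.5,450,.078)
g("drum bot end@top",273.5,445,.110)
g("drum top end@top",265.5,207,.110)
e=g("collar face",263,170,.090);g("collar back",263,190,.090)
print(np.degrees(np.arctan2(*(b-a)[[1,0]])),np.degrees(np.arctan2(*(d1-d0)[[1,0]])))
```

```text
end- [0.5302 0.1244 0.086 ]
end- tip [0.53   0.1137 0.078 ]
shaft near crank [0.5276 0.3177 0.086 ]
drum top end [0.5285 0.2767 0.078 ]
drum bot end [0.5295 0.1649 0.078 ]
drum bot end@top [0.5299 0.1732 0.11  ]
drum top end@top [0.5289 0.2723 0.11  ]
collar face [0.5279 0.2902 0.09  ]
collar back [0.5277 0.2814 0.09  ]
90.68316330294465 90.52794741107648
```

Call:
drive_tool:
  plan: [0.7,0,0,-0.44,0.7,-0.1,0.6,0,0.6,-0.05,1,0,0,0,1,0,0,0,1,0,0,0,1,0,0,0,1,0,0,0,0.6,0,0,0,0.3,0,0,0,0,0]

```text
time: 4.67
position: [0.528, 0.2176, 0.1643]
orientation: [[-0.006, 1.0, -0.003], [1.0, 0.006, -0.001], [-0.001, -0.003, -1.0]]
wrist_force: [-0.1, -1.0, 0.3]
opening: 0.0854
finger_force: 0.0
```

Call:
drive_tool:
  plan: [0.15,0.05,0.7,-0.05,0,0,0.8,0,0,0,0.8,0,0,0,0.6,0,0,0,0.3,0,0,0,0.15,0,0,0,0,0,0,0,0,0]

```text
time: 5.33
position: [0.5306, 0.2229, 0.0834]
orientation: [[-0.011, 1.0, 0.002], [1.0, 0.011, 0.0], [0.0, 0.002, -1.0]]
wrist_force: [0.6, 0.4, 0.1]
opening: 0.0855
finger_force: 0.0
```

Call:
drive_tool:
  plan: [-0.05,-0.05,0.12,0,0,0,0,0,0,0,0,0,0,0,0,0,0,0,0,0,0,0,0,0,0,0,0,0,0,0,0,0]
  hand: 1
  force: 35

```text
time: 6.0
position: [0.5289, 0.2217, 0.0804]
orientation: [[-0.012, 1.0, 0.002], [1.0, 0.012, -0.0], [-0.0, 0.002, -1.0]]
wrist_force: [-0.8, -1.2, 5.3]
opening: 0.054
finger_force: 33.5
```

Run:
```python
from h import *
c,s=wshot("w4");print(s["position"],s["opening"],s["wrist_force"],s["wrist_torque"])
```

```text
[0.52894939 0.2216556  0.08037363] 0.053987553496678393 [-0.77416868 -1.2161912   5.32250577] [-0.22707686  0.25146562  0.19700498]
```

View pics/w4.png

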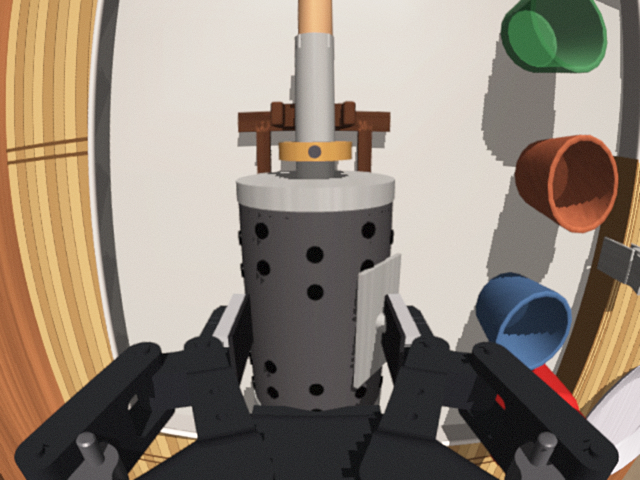

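The picture shows the drum held centrally between the pads, with the collar at (315,150). The body is narrower than its end bands, which explains the 54 mm opening. Next I lift.

Call:
drive_tool:
  plan: [0,0,-0.15,0,0,0,-0.3,0,0,0,-0.6,0,0,0,-0.8,0,0,0,-0.9,0,0,0,-0.9,0,0,0,-0.9,0,0,0,-0.9,0,0,0,-0.8,0,0,0,-0.5,0,0,0,-0.25,0,0,0,0,0]

```text
time: 7.05
position: [0.5288, 0.2218, 0.2556]
orientation: [[-0.011, 1.0, 0.002], [1.0, 0.011, 0.001], [0.0, 0.002, -1.0]]
wrist_force: [0.3, -0.0, -4.6]
opening: 0.054
finger_force: 33.0
```

Run:
```python
from h import *
c,s=wshot("w5");print(s["position"],s["opening"],s["wrist_force"],s["wrist_torque"])
a,sa=wload("w4")
f0=a["frame"].astype(float);f1=c["frame"].astype(float)
# compare collar/band location in wrist image (camera moves with tool)
for f in (f0,f1):
    hsv=cv2.cvtColor(f.astype(np.uint8),cv2.COLOR_RGB2HSV);m=cv2.inRange(hsv[120:180,260:370],(12,150,120),(28,255,255))
    ys,xs=np.nonzero(m);print(len(xs),xs.mean()+260,ys.mean()+120,xs.min()+260,xs.max()+260)
```

```text
[0.5288478  0.22178266 0.25562345] 0.05401398215968915 [ 0.29325315 -0.01817311 -4.6031645 ] [-0.11257023 -0.00105396 -0.02432842]
1036 315.2287644787645 150.9488416988417 280 350
939 315.0926517571885 151.03833865814696 281 350
```

Call:
drive_tool:
  plan: [0,0,0,0.6,0,0,0,0.8,0,0,0,0.7,0,0,0,0.34,-0.4,0.1,0,0,-0.8,0.2,0,0,-1,0.3,0,0,-1,0.3,0,0,-1,0.3,0,0,-1,0.3,0,0,-1,0.3,0,0,-1,0.3,0,0]

```text
time: 8.1
position: [0.5514, 0.0336, 0.2536]
orientation: [[0.157, 0.988, -0.001], [0.988, -0.157, -0.0], [-0.0, -0.001, -1.0]]
wrist_force: [0.1, -0.4, -4.3]
opening: 0.0539
finger_force: 33.0
```

Call:
drive_tool:
  plan: [-1,0.3,0,0,-1,0.3,0,0,-1,0.3,0,0,-1,0.3,0,0,-1,0.3,0,0,-1,0.3,0,0,-1,0.3,0,0,-0.8,0.3,0,0,-0.5,0.2,0,0,-0.2,0.1,0,0,0,0,0,0]

```text
time: 9.02
position: [0.5846, -0.1859, 0.2535]
orientation: [[0.159, 0.987, -0.001], [0.987, -0.159, 0.0], [0.0, -0.001, -1.0]]
wrist_force: [-0.0, -0.3, -3.3]
opening: 0.0538
finger_force: 33.0
```

Call:
drive_tool:
  plan: [-0.6,0.15,0,0,-0.8,0.2,0,0,-0.5,0.13,0,0,-0.2,0,0,0,0,0,0,0,0,0,0,0]

```text
time: 9.52
position: [0.5882, -0.2379, 0.2541]
orientation: [[0.158, 0.987, -0.0], [0.987, -0.158, 0.001], [0.001, -0.0, -1.0]]
wrist_force: [-0.3, -0.1, -3.5]
opening: 0.0539
finger_force: 33.1
```

Run:
```python
from h import *
c,s=wshot("w6");print(s["position"])
t=camera("scene");np.savez("pics/s6.npz",**t)
a=cv2.resize(c["frame"][20:270,215:415,::-1],None,fx=2,fy=2,interpolation=cv2.INTER_CUBIC)
b=cv2.resize(t["frame"][220:430,200:350,::-1],(357,500),interpolation=cv2.INTER_CUBIC)
cv2.imwrite("pics/w6c.png",cv2.hconcat([a,b]))
```

```text
[ 0.58821401 -0.23794459  0.25413808]
```

View pics/w6c.png

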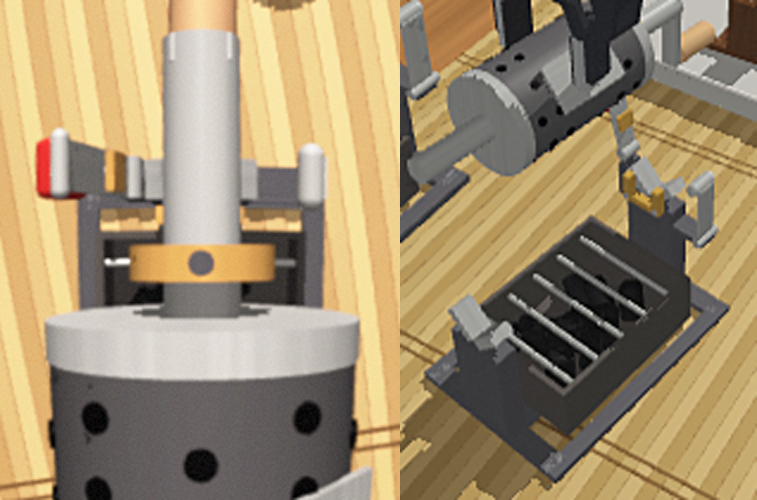

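The left part shows the shaft over the crank V: V edges at crop x≈145 and 257, bead at (312,172), shaft centre at x≈201. The right part shows the drum level above the brazier.

Run:
```python
from h import *
c,s=wload("w6");R=s["orientation"];P=s["position"]
def loc(n,x,y,z):
    X=wz(c,s,(215+x/2,20+y/2),z); print(n,X.round(4),"tool rel mm",(R.T@(X-P)*1e3).round(1))
loc("V tips mid",201,178,.111);loc("bead",312,172,.124);loc("prongs front?",201,232,.111);loc("base left edge",80,215,.004);loc("base right",323,215,.004)
loc("shaft tip near",201,200,.2517+.008);loc("collar face top",201,244,.2517+.015);loc("drum end band",202,310,.2517+.032)
X=np.array([.159,.987,0]);Y=np.array([-.987,.159,0]);o=np.array([.5892,-.232,0])
for a in (1.7,1.8,1.9,2.0):
    print(a,((wproj(c,s,o+.086*X+Y*(.027-.064*np.cos(a))+[0,0,.117+.064*np.sin(a)])-[215,20])*2).round(1))
print("pred V",((wproj(c,s,o+.086*X+[0,0,.111])-[215,20])*2).round(1),"bead",((wproj(c,s,o+.086*X-.041*Y+[0,0,.124])-[215,20])*2).round(1))
```

```text
V tips mid [ 0.603  -0.1462  0.111 ] tool rel mm [9.280e+01 1.000e-01 1.432e+02]
bead [ 0.6441 -0.1508  0.124 ] tool rel mm [ 94.8  41.4 130.2]
prongs front? [ 0.5996 -0.1673  0.111 ] tool rel mm [7.150e+01 1.000e-01 1.432e+02]
base left edge [ 0.5372 -0.1466  0.004 ] tool rel mm [ 81.9 -64.7 250.2]
base right [ 0.6654 -0.1673  0.004 ] tool rel mm [ 81.7  65.1 250.2]
shaft tip near [ 0.6008 -0.1614  0.2597] tool rel mm [77.6  0.3 -5.5]
collar face top [ 0.5995 -0.1697  0.2667] tool rel mm [ 69.1   0.3 -12.5]
drum end band [ 0.598  -0.1801  0.2837] tool rel mm [ 58.7   0.5 -29.5]
1.7 [ 82.2 166.4]
1.8 [ 62.2 167.6]
1.9 [ 43.5 169.1]
2.0 [ 26.4 170.8]
pred V [201.1 180.3] bead [311.2 179.7]
```

Call:
drive_tool:
  plan: [-0.08,0,0.3,0,0,0,0.6,0,0,0,0.8,0,0,0,0.8,0,0,0,0.8,0,0,0,0.8,0,0,0,0.6,0,0,0,0.4,0,0,0,0.2,0,0,0,0,0,0,0,0,0]

```text
time: 10.53
position: [0.5884, -0.2407, 0.1224]
orientation: [[0.158, 0.987, 0.001], [0.987, -0.158, -0.001], [-0.0, 0.001, -1.0]]
wrist_force: [0.1, 0.6, -3.5]
opening: 0.0541
finger_force: 33.0
```

Call:
drive_tool:
  plan: [0,0,0.15,0,0,0,0.15,0,0,0,0.1,0,0,0,0.05,0,0,0,0,0]

```text
time: 10.95
position: [0.5879, -0.2405, 0.1102]
orientation: [[0.158, 0.987, -0.0], [0.987, -0.158, 0.0], [0.0, -0.0, -1.0]]
wrist_force: [-0.2, 0.0, -3.8]
opening: 0.0539
finger_force: 33.0
```

Call:
drive_tool:
  plan: [0,0,0.04,0,0,0,0.04,0,0,0,0,0]

```text
time: 11.2
position: [0.5881, -0.2407, 0.1094]
orientation: [[0.158, 0.987, 0.001], [0.987, -0.158, -0.001], [-0.0, 0.001, -1.0]]
wrist_force: [-2.1, 0.3, 2.0]
opening: 0.0542
finger_force: 35.2
```

Call:
drive_tool:
  plan: [0,-0.04,0,0,0,0,0,0]

```text
time: 11.37
position: [0.587, -0.2404, 0.1084]
orientation: [[0.158, 0.987, 0.0], [0.987, -0.158, -0.0], [-0.0, 0.0, -1.0]]
wrist_force: [-1.1, -0.4, -0.6]
opening: 0.054
finger_force: 34.0
```

Call:
drive_tool:
  plan: [0,-0.03,0.03,0,0,0,0,0]

```text
time: 11.53
position: [0.5865, -0.2405, 0.108]
orientation: [[0.159, 0.987, 0.001], [0.987, -0.159, -0.0], [-0.0, 0.001, -1.0]]
wrist_force: [-0.8, -0.1, 0.4]
opening: 0.054
finger_force: 34.3
```

Call:
drive_tool:
  plan: [0,-0.02,0.02,0,0,0,0,0]

```text
time: 11.7
position: [0.5863, -0.2404, 0.1078]
orientation: [[0.159, 0.987, 0.002], [0.987, -0.159, -0.001], [-0.0, 0.002, -1.0]]
wrist_force: [0.6, -0.8, 1.9]
opening: 0.054
finger_force: 34.9
```

Call:
drive_tool:
  plan: [0,-0.02,0.02,0,0,0,0,0]

```text
time: 11.87
position: [0.5861, -0.2405, 0.1075]
orientation: [[0.159, 0.987, 0.002], [0.987, -0.159, -0.001], [-0.001, 0.002, -1.0]]
wrist_force: [1.4, 0.4, 4.5]
opening: 0.0533
finger_force: 35.7
```

Call:
drive_tool:
  plan: [0,0.02,-0.02,0,0.04,0,0,0,0.04,0,0,0,0.04,0,0,0,0,0,0,0]

```text
time: 12.28
position: [0.5864, -0.2386, 0.1075]
orientation: [[0.159, 0.987, 0.001], [0.987, -0.159, -0.002], [-0.002, 0.001, -1.0]]
wrist_force: [0.4, -5.2, 3.4]
opening: 0.0541
finger_force: 35.2
```

Call:
drive_tool:
  plan: [0.04,0,0,0,0.04,0,0,0,0,0,0,0]

```text
time: 12.53
position: [0.5867, -0.2367, 0.1076]
orientation: [[0.159, 0.987, 0.001], [0.987, -0.159, -0.003], [-0.002, 0.001, -1.0]]
wrist_force: [1.6, -5.4, 2.1]
opening: 0.0541
finger_force: 35.1
```

Call:
drive_tool:
  plan: [0.03,0,0,0,0.03,0,0,0,0,0,0,0]

```text
time: 12.78
position: [0.587, -0.2353, 0.1075]
orientation: [[0.159, 0.987, 0.001], [0.987, -0.159, -0.003], [-0.002, 0.001, -1.0]]
wrist_force: [0.3, -5.5, 2.3]
opening: 0.0538
finger_force: 35.1
```

Call:
drive_tool:
  plan: [0.03,0,0,0,0.03,0,0,0,0,0,0,0]

```text
time: 13.03
position: [0.5872, -0.2338, 0.1075]
orientation: [[0.159, 0.987, 0.001], [0.987, -0.159, -0.003], [-0.002, 0.001, -1.0]]
wrist_force: [0.7, -5.9, 2.3]
opening: 0.054
finger_force: 35.1
```

Call:
drive_tool:
  plan: [0.03,0,0,0,0,0,0,0]

```text
time: 13.2
position: [0.5873, -0.2331, 0.1075]
orientation: [[0.159, 0.987, 0.001], [0.987, -0.159, -0.003], [-0.002, 0.001, -1.0]]
wrist_force: [0.2, -5.0, 2.6]
opening: 0.0539
finger_force: 35.1
```

Call:
drive_tool:
  plan: [0.02,0,0,0,0.02,0,0,0,0,0,0,0]

```text
time: 13.45
position: [0.5875, -0.2322, 0.1075]
orientation: [[0.159, 0.987, 0.001], [0.987, -0.159, -0.003], [-0.002, 0.001, -1.0]]
wrist_force: [1.2, -5.7, 3.1]
opening: 0.054
finger_force: 35.1
```

Call:
drive_tool:
  plan: [0.02,0,0,0,0.02,0,0,0,0,0,0,0]

```text
time: 13.7
position: [0.5876, -0.2315, 0.1075]
orientation: [[0.159, 0.987, 0.001], [0.987, -0.159, -0.003], [-0.003, 0.001, -1.0]]
wrist_force: [0.4, -6.8, 3.3]
opening: 0.054
finger_force: 35.1
```

Call:
drive_tool:
  plan: [0.02,0,0,0,0.02,0,0,0,0,0,0,0]

```text
time: 13.95
position: [0.5876, -0.2314, 0.1075]
orientation: [[0.159, 0.987, 0.001], [0.987, -0.159, -0.005], [-0.004, 0.001, -1.0]]
wrist_force: [0.2, -10.7, 0.5]
opening: 0.0538
finger_force: 34.9
```

Call:
drive_tool:
  plan: [0.01,0,0,0,0,0,0,0,0,0,0,0,0,0,0,0]

```text
time: 14.28
position: [0.5876, -0.2314, 0.1075]
orientation: [[0.159, 0.987, 0.001], [0.987, -0.159, -0.005], [-0.005, 0.001, -1.0]]
wrist_force: [-0.3, -9.8, 1.8]
opening: 0.0541
finger_force: 34.9
```

Call:
drive_tool:
  plan: [0.015,0,0,0,0,0,0,0,0,0,0,0]

```text
time: 14.53
position: [0.5876, -0.2314, 0.1076]
orientation: [[0.159, 0.987, 0.001], [0.987, -0.159, -0.005], [-0.005, 0.001, -1.0]]
wrist_force: [-0.6, -12.7, 2.3]
opening: 0.0536
finger_force: 34.8
```

Call:
drive_tool:
  plan: [0,0,0,0,0,0,0,0,0,0,0,0,0,0,0,0,0,0,0,0,0,0,0,0]
  hand: -1

```text
time: 15.03
position: [0.5877, -0.2276, 0.1071]
orientation: [[0.158, 0.987, -0.0], [0.987, -0.158, 0.0], [0.0, -0.0, -1.0]]
wrist_force: [0.5, -0.1, 0.7]
opening: 0.0854
finger_force: 0.0
```

Call:
drive_tool:
  plan: [0,0,-0.3,0,0,0,-0.6,0,0,0,-0.8,0,0,0,-0.9,0,0,0,-0.9,0,0,0,-0.9,0,0,0,-0.8,0,0,0,-0.4,0,0,0,-0.2,0,0,0,0,0]

```text
time: 15.87
position: [0.588, -0.2281, 0.2532]
orientation: [[0.158, 0.987, 0.001], [0.987, -0.158, -0.001], [-0.001, 0.002, -1.0]]
wrist_force: [0.5, -0.2, 0.3]
opening: 0.0853
finger_force: 0.0
```

Run:
```python
from h import *
c,s=wshot("w7");print(s["position"],s["orientation"].round(3).tolist(),s["wrist_force"])
t=camera("scene")
a=cv2.resize(c["frame"][20:270,215:415,::-1],None,fx=2,fy=2,interpolation=cv2.INTER_CUBIC)
b=cv2.resize(t["frame"][220:430,200:350,::-1],(357,500),interpolation=cv2.INTER_CUBIC)
cv2.imwrite("pics/w7c.png",cv2.hconcat([a,b]))
```

```text
[ 0.58798885 -0.22807337  0.25316579] [[0.158, 0.987, 0.001], [0.987, -0.158, -0.001], [-0.001, 0.002, -1.0]] [ 0.48555886 -0.20569458  0.29764529]
```

View pics/w7c.png

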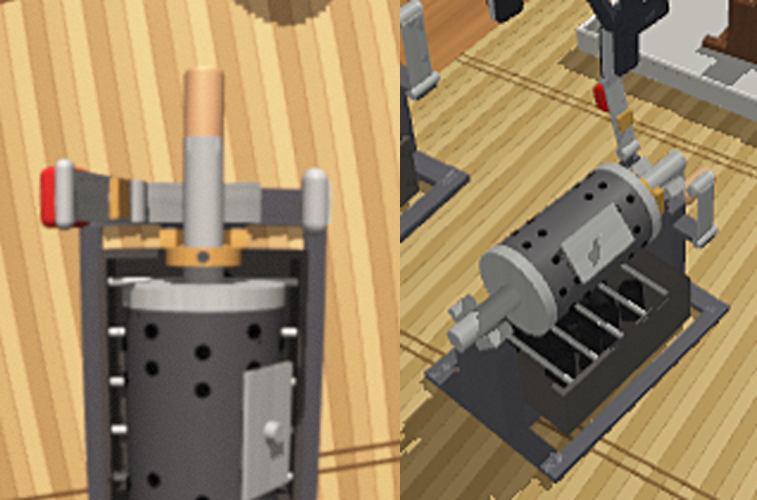

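The left part shows the shaft lying in the crank V with the collar at (203,255) against the horseshoe. The right part shows both shaft ends in their Vs, with the strap still open.

Run:
```python
from h import *
c,s=wload("w7");R=s["orientation"];P=s["position"]
for n,x,y,z in [("bead",315,200,.124),("V mid",204,203,.111),("strap tip",64,192,.179),("red",48,196,.16),("shaft",203,220,.113)]:
    X=wz(c,s,(215+x/2,20+y/2),z);print(n,X.round(4),(R.T@(X-P)*1e3).round(1))
X=np.array([.159,.987,0]);Y=np.array([-.987,.159,0]);o=P+R[:,0]*.000+R[:,1]*.0007;o[2]=0
for a in (1.7,1.8,1.9):
    print(a,((wproj(c,s,o+.085*X+Y*(.027-.064*np.cos(a))+[0,0,.117+.064*np.sin(a)])-[215,20])*2).round(1))
```

```text
bead [ 0.6435 -0.1518  0.124 ] [ 84.1  42.5 129.2]
V mid [ 0.6026 -0.1466  0.111 ] [ 82.9   1.3 142.1]
strap tip [ 0.5612 -0.1383  0.179 ] [ 84.4 -40.8  74.1]
red [ 0.5525 -0.1369  0.16  ] [ 84.5 -49.6  93. ]
shaft [ 0.6011 -0.1531  0.113 ] [ 76.2   0.9 140.1]
1.7 [ 83.5 188.9]
1.8 [ 63.4 189.9]
1.9 [ 44.6 191.1]
```

Call:
drive_tool:
  plan: [0.5,-0.5,0,0,0.9,-0.8,0,0,0.9,-0.8,0,0,0.7,-0.7,0,0,0.36,-0.32,0,0,0,0,0,0,0,0,0.5,0,0,0,0.8,0,0,0,0.8,0,0,0,0.6,0,0,0,0.3,0,0,0,0,0]
  hand: 1
  force: 30

```text
time: 16.97
position: [0.5235, -0.1332, 0.1749]
orientation: [[0.159, 0.987, -0.004], [0.987, -0.159, 0.001], [0.001, -0.004, -1.0]]
wrist_force: [0.3, -0.4, -0.0]
opening: -0.0002
finger_force: 0.0
```

Call:
drive_tool:
  plan: [0,0.2,0,0,0,0.2,0,0,0,0.15,0,0,0,0.15,0,0,0,0.1,0,0,0,0.1,0,0,0,0.1,0,0]

```text
time: 17.55
position: [0.549, -0.1367, 0.1774]
orientation: [[0.158, 0.987, 0.0], [0.987, -0.158, -0.0], [-0.0, 0.0, -1.0]]
wrist_force: [-0.7, -0.6, -0.1]
opening: -0.0
finger_force: 0.0
```

Call:
drive_tool:
  plan: [0,0.15,0,0,0,0.15,0,0,0,0.15,0,0,0,0.15,0,0]

```text
time: 17.88
position: [0.564, -0.1391, 0.1773]
orientation: [[0.158, 0.987, 0.0], [0.987, -0.158, -0.0], [-0.0, 0.0, -1.0]]
wrist_force: [0.1, 0.9, -0.3]
opening: 0.0001
finger_force: 0.0
```

Call:
drive_tool:
  plan: [0,0.15,0,0,0,0.15,0,0,0,0.1,0,0,0,0.1,0,0,0,0,0,0]

```text
time: 18.3
position: [0.5763, -0.1411, 0.1772]
orientation: [[0.158, 0.987, 0.0], [0.987, -0.158, -0.0], [-0.0, 0.0, -1.0]]
wrist_force: [0.2, 0.3, -0.5]
opening: -0.0002
finger_force: 0.0
```

```bash
cat > st.py <<'E'
from h import *
def red(n):
    c=camera("scene");f=c["frame"];cv2.imwrite(f"pics/{n}.png",f[:,:,::-1])
    h=cv2.cvtColor(f,cv2.COLOR_RGB2HSV);m=cv2.inRange(h,(0,170,60),(6,255,255))|cv2.inRange(h,(174,170,60),(180,255,255))
    m[:,:230]=0;m[:,345:]=0;m[:225]=0;m[340:]=0
    ys,xs=np.nonzero(m);print("red",len(xs),xs.mean().round(1),ys.mean().round(1),xs.min(),xs.max(),ys.min(),ys.max())
    X=np.array([.159,.987,0]);Y=np.array([-.987,.159,0]);v=np.array([.6021,-.1445,0])
    for a in (0,.2,.4,.6,.8,1,1.2,1.8):
        P=v+Y*(.027-.046*np.cos(a)+.0075*np.sin(a))+np.array([0,0,.117+.046*np.sin(a)+.0075*np.cos(a)])
        q=c["R"]@P+c["t"];q=c["intrinsics"]@q;print(a,(q[:2]/q[2]).round(1),end=" ")
E
python3 - <<'E'
from st import *
red("s8");print(read_state()["position"])
E
```

```text
red 44 283.9 260.9 281 287 255 266
0 [316.2 290.4] 0.2 [315.2 285.8] 0.4 [313.3 281.1] 0.6 [310.7 276.3] 0.8 [307.4 271.8] 1 [303.7 267.8] 1.2 [299.8 264.4] 1.8 [287.8 259. ] [ 0.5760355  -0.14103943  0.17714557]
```

Run:
```python
from h import *
c,s=wshot("w8")
f=cv2.imread("pics/s8.png");f0=cv2.imread("pics/scene0.png")
b=cv2.resize(f[180:360,230:370],(400,514),interpolation=cv2.INTER_CUBIC)
a=cv2.resize(c["frame"][:,:,::-1],(400,300));z=np.zeros((214,400,3),np.uint8)
z[:]=cv2.resize(c["frame"][150:364,180:480,::-1],(400,214))
cv2.imwrite("pics/v8.png",cv2.hconcat([b,cv2.vconcat([a,z])]))
```

```text
(no output)
```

View pics/v8.png

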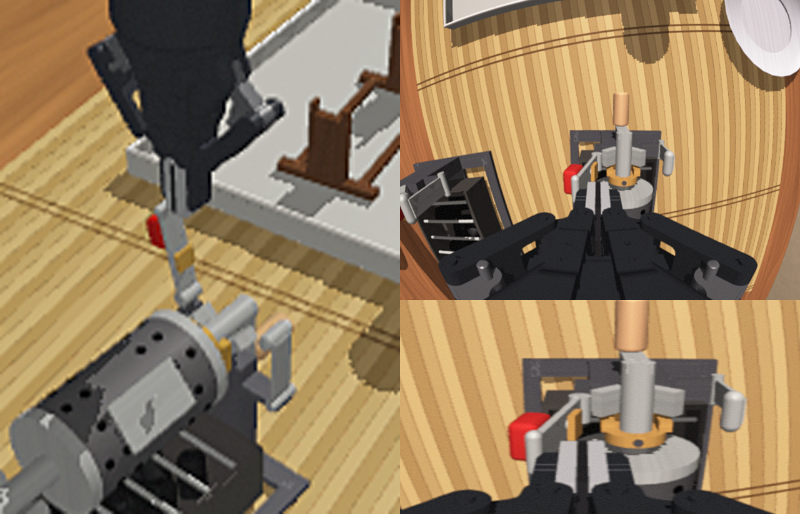

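The last picture shows the strap still at its old angle, with its tip at full-frame pixel (281,305). The closed fingers stand beside it near (320,300), so they passed it without pushing. I need to check the geometry numerically.

Run:
```python
from h import *
c,s=wload("w8");R=s["orientation"];P=s["position"]
print(P)
for z in (.0,.012,.025,.04): print("tool z",z,wproj(c,s,P+R@[0,0,z]).round(1))
X=np.array([.159,.987,0]);Y=np.array([-.987,.159,0]);v=np.array([.6024,-.1460,0])
for a in (1.8,1.9,2.0,2.1):
    print(a,"tip",wproj(c,s,v+Y*(.027-.064*np.cos(a))+[0,0,.117+.064*np.sin(a)]).round(1),"thumb",wproj(c,s,v+Y*(.027-.046*np.cos(a)+.0135*np.sin(a))+[0,0,.117+.046*np.sin(a)+.0135*np.cos(a)]).round(1))
print("bead",wproj(c,s,v-.041*Y+[0,0,.124]).round(1))
w,sw=wload("w7")
print("bead from w8",wz(c,s,(431,255),.124))
```

```text
[ 0.5760355  -0.14103943  0.17714557]
tool z 0.0 [315.1 301.3]
tool z 0.012 [315.2 290.4]
tool z 0.025 [315.2 280.1]
tool z 0.04 [315.3 269.8]
1.8 tip [281.8 304.7] thumb [267.1 286.3]
1.9 tip [268.4 302.8] thumb [259.8 284.2]
2.0 tip [256.1 300.4] thumb [253.3 281.9]
2.1 tip [245.  297.5] thumb [247.8 279.4]
bead [428.8 262.2]
bead from w8 [ 0.64450742 -0.14818549  0.124     ]
```

Run:
```python
from h import *
c,s=wload("w8");R=s["orientation"];P=s["position"]
for x in (.011,0,-.011): print(x,[wproj(c,s,P+R@[x,.0,z]).round(0).tolist() for z in (-.02,-.01,0,.01,.025)])
print([wproj(c,s,P+R@[.011,y,.0]).round(0).tolist() for y in (-.0145,.0145)])
f=c["frame"];g=cv2.cvtColor(f,cv2.COLOR_RGB2GRAY)
for u in (305,325): print(u,g[260:345:3,u].tolist())
print(g[300,285:350:2].tolist())
```

```text
0.011 [[315.0, 298.0], [315.0, 287.0], [315.0, 278.0], [315.0, 270.0], [315.0, 260.0]]
0 [[315.0, 323.0], [315.0, 311.0], [315.0, 301.0], [315.0, 292.0], [315.0, 280.0]]
-0.011 [[315.0, 346.0], [315.0, 334.0], [315.0, 323.0], [315.0, 313.0], [315.0, 300.0]]
[[282.0, 278.0], [348.0, 278.0]]
305 [139, 87, 124, 145, 198, 192, 150, 131, 130, 128, 128, 188, 189, 191, 190, 190, 189, 188, 189, 187, 191, 189, 190, 192, 198, 88, 41, 40, 33]
325 [154, 149, 65, 106, 49, 11, 7, 16, 55, 74, 171, 189, 191, 191, 189, 186, 190, 189, 194, 189, 191, 188, 191, 189, 191, 159, 56, 37, 38]
[146, 88, 84, 88, 87, 87, 79, 134, 191, 191, 188, 188, 191, 187, 64, 34, 35, 36, 168, 190, 188, 188, 189, 190, 190, 155, 94, 82, 75, 77, 76, 89, 94]
```

Run:
```python
from h import *
c=np.load("pics/s6.npz");w,s=wload("w8");R=s["orientation"];P=s["position"]
def pr(X): q=c["intrinsics"]@(c["R"]@X+c["t"]);return (q[:2]/q[2]).round(1).tolist()
for z in (-.03,-.015,0,.012,.025): print(z,pr(P+R@[0,0,z]),pr(P+R@[-.011,0.007,z]))
X=np.array([.159,.987,0]);Y=np.array([-.987,.159,0]);v=np.array([.6024,-.1460,0])
print("strap tip",pr(v+Y*(.0415)+[0,0,.179]))
```

```text
-0.03 [294.9, 241.4] [293.6, 246.1]
-0.015 [295.1, 248.6] [293.8, 253.4]
0 [295.3, 255.7] [294.1, 260.5]
0.012 [295.5, 261.3] [294.2, 266.1]
0.025 [295.7, 267.2] [294.4, 272.0]
strap tip [288.5, 251.6]
```

Call:
drive_tool:
  plan: [0,0,-0.4,0,0,-0.5,0,0,0,-0.8,0,0,0,-0.6,0,0,0,-0.26,0,0,0,0,0,0,0,0,0.5,0,0,0,0.7,0,0,0,0.5,0,0,0,0.3,0,0,0,0.1,0,0,0,0,0]

```text
time: 19.4
position: [0.5229, -0.1326, 0.1345]
orientation: [[0.158, 0.987, -0.0], [0.987, -0.158, 0.0], [0.0, -0.0, -1.0]]
wrist_force: [0.1, -0.1, 0.2]
opening: 0.0001
finger_force: 0.0
```

Call:
drive_tool:
  plan: [0,0.1,0,0,0,0.15,0,0,0,0.15,0,0,0,0.1,0,0,0,0.1,0,0,0,0.1,0,0,0,0.1,0,0]

```text
time: 19.98
position: [0.5425, -0.1357, 0.1349]
orientation: [[0.158, 0.987, -0.0], [0.987, -0.158, -0.0], [-0.0, -0.0, -1.0]]
wrist_force: [-0.7, 1.1, 0.4]
opening: -0.0002
finger_force: 0.7
```

Call:
drive_tool:
  plan: [0,0.1,0,0,0,0.1,0,0,0,0.1,0,0,0,0.1,0,0,0,0,0,0]

```text
time: 20.4
position: [0.5528, -0.1373, 0.1347]
orientation: [[0.158, 0.987, 0.001], [0.987, -0.158, -0.0], [-0.0, 0.001, -1.0]]
wrist_force: [-0.1, -0.5, -0.4]
opening: -0.0001
finger_force: 0.0
```

Run:
```python
from st import *
red("s9");print(read_state()["wrist_force"])
```

```text
red 62 291.6 261.5 289 296 254 268
0 [316.2 290.4] 0.2 [315.2 285.8] 0.4 [313.3 281.1] 0.6 [310.7 276.3] 0.8 [307.4 271.8] 1 [303.7 267.8] 1.2 [299.8 264.4] 1.8 [287.8 259. ] [-0.59554725  0.07042607  0.29610424]
```

Call:
drive_tool:
  plan: [0,0.12,0,0,0,0.12,0,0,0,0.12,0,0,0,0.12,0,0,0,0.12,0,0,0,0.12,0,0,0,0.12,0,0,0,0.1,0,0,0,0,0,0]

```text
time: 21.2
position: [0.5761, -0.1411, 0.1348]
orientation: [[0.158, 0.987, 0.001], [0.987, -0.158, -0.0], [-0.0, 0.001, -1.0]]
wrist_force: [-0.8, 1.2, -0.1]
opening: -0.0001
finger_force: 0.0
```

Run:
```python
from st import *
red("s10");print(read_state()["wrist_force"])
```

```text
red 97 306.1 271.4 299 313 266 277
0 [316.2 290.4] 0.2 [315.2 285.8] 0.4 [313.3 281.1] 0.6 [310.7 276.3] 0.8 [307.4 271.8] 1 [303.7 267.8] 1.2 [299.8 264.4] 1.8 [287.8 259. ] [ 0.54877647 -0.0393506  -0.13509182]
```

Call:
drive_tool:
  plan: [0,-0.2,0,0,0,0,-0.5,0,0,0,-0.8,0,0,0,-0.4,0,0,0.4,0,0,0,0.7,0,0,0,0.5,0,0,0,0.2,0,0,0,0,0,0,0,0,0.4,0,0,0,0.3,0,0,0,0.2,0]

```text
time: 22.25
position: [0.6151, -0.1473, 0.1541]
orientation: [[0.159, 0.987, 0.002], [0.987, -0.159, -0.0], [-0.0, 0.002, -1.0]]
wrist_force: [9.5, 1.0, 11.7]
opening: 0.0003
finger_force: 6.9
```

Call:
drive_tool:
  plan: [0,0,0.15,0,0,0,0.15,0,0,0,0.15,0,0,0,0.1,0,0,0,0,0]

```text
time: 22.67
position: [0.6229, -0.1487, 0.1465]
orientation: [[0.159, 0.987, 0.023], [0.987, -0.159, -0.006], [-0.002, 0.023, -1.0]]
wrist_force: [19.2, -0.8, 15.7]
opening: 0.0002
finger_force: 11.8
```

Call:
drive_tool:
  plan: [0,-0.1,-0.3,0,0,0,-0.5,0,0,0,-0.5,0,0,0,0,0]

```text
time: 23.0
position: [0.613, -0.1471, 0.1755]
orientation: [[0.158, 0.987, 0.003], [0.987, -0.158, -0.001], [-0.001, 0.003, -1.0]]
wrist_force: [-0.1, -0.5, 0.0]
opening: 0.0
finger_force: 0.0
```

Run:
```python
from st import *
red("s11");s=read_state();print(s["wrist_force"],s["position"],s["orientation"].round(3).tolist())
c,s=wshot("w11")
h=cv2.cvtColor(c["frame"],cv2.COLOR_RGB2HSV);m=cv2.inRange(h,(0,170,60),(6,255,255))|cv2.inRange(h,(174,170,60),(180,255,255));m[:,:200]=0;m[:,450:]=0;m[:150]=0;m[360:]=0
n,l,st,ce=cv2.connectedComponentsWithStats(m)
print([(st[i].tolist(),ce[i].round(1).tolist()) for i in range(1,n) if st[i,4]>30])
X=np.array([.159,.987,0]);Y=np.array([-.987,.159,0]);v=np.array([.6024,-.1460,0])
for a in (.4,.6,.8,1.0,1.2,1.4):print(a,wproj(c,s,v+Y*(.027-.046*np.cos(a)+.0135*np.sin(a))+[0,0,.117+.046*np.sin(a)+.0135*np.cos(a)]).round(1))
print("bead",wproj(c,s,v-.041*Y+[0,0,.124]).round(1))
```

```text
red 99 308.4 274.2 302 315 269 279
0 [316.2 290.4] 0.2 [315.2 285.8] 0.4 [313.3 281.1] 0.6 [310.7 276.3] 0.8 [307.4 271.8] 1 [303.7 267.8] 1.2 [299.8 264.4] 1.8 [287.8 259. ] [-0.11565613 -0.1137874  -0.55386141] [ 0.61250048 -0.14698291  0.17411878] [[0.158, 0.987, 0.002], [0.987, -0.158, -0.001], [-0.0, 0.002, -1.0]]
[([281, 261, 40, 42, 1221], [298.6, 279.3])]
0.4 [315.1 279.9]
0.6 [301.5 285.1]
0.8 [284.6 289.3]
1.0 [265.5 292.2]
1.2 [245.5 293.4]
1.4 [226. 293.]
bead [368.8 264.3]
```

Call:
drive_tool:
  plan: [0,-0.3,0,0,0,-0.3,0,0,0,0,0,0,0,0,0.3,0,0,0,0.3,0,0,0,0.2,0,0,0,0.1,0,0,0,0,0]

```text
time: 23.77
position: [0.5972, -0.1444, 0.1497]
orientation: [[0.158, 0.987, -0.002], [0.987, -0.158, 0.001], [0.0, -0.002, -1.0]]
wrist_force: [0.5, -1.4, 0.3]
opening: 0.0001
finger_force: 0.0
```

Call:
drive_tool:
  plan: [0,0,0.08,0,0,0,0.08,0,0,0,0.08,0]

```text
time: 24.02
position: [0.5979, -0.1446, 0.1451]
orientation: [[0.158, 0.987, 0.001], [0.987, -0.158, -0.0], [-0.0, 0.001, -1.0]]
wrist_force: [0.2, -0.1, 0.8]
opening: 0.0001
finger_force: 0.3
```

Contact is starting. I'll follow the block down and across.

Call:
drive_tool:
  plan: [0,0.08,0.08,0,0,0.08,0.08,0,0,0.08,0.08,0]

```text
time: 24.27
position: [0.6037, -0.1455, 0.1388]
orientation: [[0.158, 0.987, 0.0], [0.987, -0.158, -0.0], [-0.0, 0.0, -1.0]]
wrist_force: [-0.3, -0.9, 0.1]
opening: -0.0001
finger_force: 0.2
```

Call:
drive_tool:
  plan: [0,0.08,0.08,0,0,0.06,0.08,0,0,0,0,0]

```text
time: 24.52
position: [0.6071, -0.146, 0.1343]
orientation: [[0.158, 0.987, -0.001], [0.987, -0.158, 0.0], [0.0, -0.001, -1.0]]
wrist_force: [-0.3, 0.0, -0.5]
opening: -0.0002
finger_force: 0.0
```

Run:
```python
from st import *
red("s12");print(read_state()["wrist_force"])
```

```text
red 110 314.4 284.8 307 321 279 290
0 [316.2 290.4] 0.2 [315.2 285.8] 0.4 [313.3 281.1] 0.6 [310.7 276.3] 0.8 [307.4 271.8] 1 [303.7 267.8] 1.2 [299.8 264.4] 1.8 [287.8 259. ] [ 0.3760552  -0.29299969 -0.29574484]
```

Call:
drive_tool:
  plan: [0,0,-0.15,0,0,0.2,0,0,0,0.2,0,0,0,0,0.1,0,0,0,0.06,0,0,0,0,0]

```text
time: 25.07
position: [0.6166, -0.1475, 0.1341]
orientation: [[0.158, 0.987, -0.001], [0.987, -0.158, 0.0], [0.0, -0.001, -1.0]]
wrist_force: [-0.1, 0.6, 0.7]
opening: -0.0001
finger_force: 0.0
```

Call:
drive_tool:
  plan: [0,0,0.04,0,0,0,0.04,0,0,0,0,0]

```text
time: 25.32
position: [0.6168, -0.1476, 0.1326]
orientation: [[0.158, 0.987, -0.0], [0.987, -0.158, -0.0], [-0.0, -0.0, -1.0]]
wrist_force: [0.8, -0.5, 0.0]
opening: 0.0001
finger_force: 0.0
```

Call:
drive_tool:
  plan: [0,0,0.04,0,0,0,0.04,0,0,0,0,0]

```text
time: 25.57
position: [0.6171, -0.1477, 0.132]
orientation: [[0.158, 0.987, 0.001], [0.987, -0.158, -0.001], [-0.0, 0.001, -1.0]]
wrist_force: [-0.3, 1.1, 6.9]
opening: -0.0
finger_force: 3.3
```

Call:
drive_tool:
  plan: [0,0,0.04,0,0,0,0.04,0,0,0,0,0]

```text
time: 25.82
position: [0.6176, -0.1478, 0.1307]
orientation: [[0.158, 0.987, 0.003], [0.987, -0.158, -0.001], [-0.001, 0.003, -1.0]]
wrist_force: [-0.8, 0.7, 8.6]
opening: -0.0
finger_force: 4.5
```

Call:
drive_tool:
  plan: [0,0,0.04,0,0,0,0.02,0,0,0,0,0]

```text
time: 26.07
position: [0.6182, -0.1479, 0.1289]
orientation: [[0.158, 0.987, 0.004], [0.987, -0.158, -0.001], [-0.001, 0.004, -1.0]]
wrist_force: [1.5, 0.4, 6.1]
opening: -0.0002
finger_force: 2.8
```

Call:
drive_tool:
  plan: [0,0,0.04,0,0,0,0.04,0,0,0,0,0]

```text
time: 26.32
position: [0.6166, -0.1475, 0.1251]
orientation: [[0.158, 0.987, -0.001], [0.987, -0.158, 0.0], [-0.0, -0.001, -1.0]]
wrist_force: [0.6, 0.5, -0.2]
opening: -0.0002
finger_force: 0.0
```

Call:
drive_tool:
  plan: [0,0,0.04,0,0,0,0.02,0,0,0,0,0]

```text
time: 26.57
position: [0.6164, -0.1475, 0.1231]
orientation: [[0.158, 0.987, -0.001], [0.987, -0.158, 0.0], [0.0, -0.001, -1.0]]
wrist_force: [0.5, 0.2, -0.2]
opening: 0.0002
finger_force: 0.0
```

Call:
drive_tool:
  plan: [0,0,0.04,0,0,0,0.02,0,0,0,0,0]

```text
time: 26.82
position: [0.6169, -0.1476, 0.1224]
orientation: [[0.158, 0.987, 0.0], [0.987, -0.158, -0.0], [-0.0, 0.0, -1.0]]
wrist_force: [-0.6, 0.3, 1.6]
opening: 0.0004
finger_force: 1.0
```

Call:
drive_tool:
  plan: [0,0,0.04,0,0,0,0.02,0,0,0,0,0]

```text
time: 27.07
position: [0.6172, -0.1477, 0.1212]
orientation: [[0.158, 0.987, 0.001], [0.987, -0.158, -0.0], [-0.0, 0.001, -1.0]]
wrist_force: [-0.0, 0.4, 4.7]
opening: -0.0003
finger_force: 2.2
```

Call:
drive_tool:
  plan: [0,0,0.02,0,0,0,0,0]

```text
time: 27.23
position: [0.6173, -0.1477, 0.1208]
orientation: [[0.158, 0.987, 0.001], [0.987, -0.158, -0.0], [-0.0, 0.001, -1.0]]
wrist_force: [-0.3, 0.3, 5.7]
opening: 0.0002
finger_force: 2.7
```

Call:
drive_tool:
  plan: [0,0,-0.2,0,0,0,-0.5,0,0,0,-0.9,0,0,0,-1,0,0,0,-1,0,0,0,-1,0,-0.8,0,-0.5,0,-0.8,0,0,0,-0.8,0,0,0,-0.4,0,0,0,0,0,0,0]

```text
time: 28.15
position: [0.6051, -0.2187, 0.247]
orientation: [[0.161, 0.987, -0.001], [0.987, -0.161, -0.0], [-0.0, -0.001, -1.0]]
wrist_force: [-0.4, 0.6, 0.1]
opening: -0.0
finger_force: 0.0
```

Run:
```python
from st import *
red("s13");print()
c,s=wshot("w13");print(s["position"])
h=cv2.cvtColor(c["frame"],cv2.COLOR_RGB2HSV);m=cv2.inRange(h,(0,170,60),(6,255,255))|cv2.inRange(h,(174,170,60),(180,255,255))
n,l,st,ce=cv2.connectedComponentsWithStats(m)
print([(st[i].tolist(),ce[i].round(1).tolist()) for i in range(1,n) if st[i,4]>30])
X=np.array([.159,.987,0]);Y=np.array([-.987,.159,0]);v=np.array([.6024,-.1460,0])
for a in (-.05,0,.1,.2,.3):print(a,wproj(c,s,v+Y*(.027-.046*np.cos(a)+.0135*np.sin(a))+[0,0,.117+.046*np.sin(a)+.0135*np.cos(a)]).round(1))
print("bead",wproj(c,s,v-.041*Y+[0,0,.124]).round(1),"collar/thrust",wproj(c,s,v-.018*X+[0,0,.115]).round(1))
m=cv2.inRange(h,(12,150,100),(28,255,255));q=wproj(c,s,v-.018*X+[0,0,.111]).astype(int)
n,l,st,ce=cv2.connectedComponentsWithStats(m[q[1]-40:q[1]+40,q[0]-60:q[0]+60]);print(q,[(st[i].tolist()) for i in range(1,n) if st[i,4]>20])
for u in range(int(q[0])+30,int(q[0])+80,4):pass
```

```text
red 126 315.5 290.7 309 322 285 297
0 [316.2 290.4] 0.2 [315.2 285.8] 0.4 [313.3 281.1] 0.6 [310.7 276.3] 0.8 [307.4 271.8] 1 [303.7 267.8] 1.2 [299.8 264.4] 1.8 [287.8 259. ] 
[ 0.60537222 -0.21724765  0.24703274]
[([309, 125, 26, 27, 682], [321.5, 137.8]), ([0, 198, 10, 34, 219], [3.1, 216.1])]
-0.05 [322.9 138.3]
0 [322.1 138.3]
0.1 [319.9 138.4]
0.2 [317.  138.4]
0.3 [313.4 138.4]
bead [352.2 138.5] collar/thrust [296.6 162. ]
[296 161] [[40, 31, 18, 20, 209], [62, 31, 21, 20, 239]]
```

```bash
python3 -c "
from rig import *
print(sign_off())"
```

```text
the job is handed in; nothing more can be done
None
```

The drum lies in both Vs with its collar pressed on the horseshoe at about 5–7 N, and the strap reads closed at about 0 rad after I let go; I handed it in at about 28 s. Pushing the strap over, I jammed it once and pressed its end with about 25 N, under the 30 N bending limit, and I did not check the brackets for bending afterwards.

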